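# Prime the bench lubricator and hold its bayonet filler cap at the vent position

## Task

Prime the hand-pumped oil lubricator while its filler is still open: push its black plunger head down to the stop and let it spring back up. Then take the winged filler cap out of its drip tin, fit it into the filler neck, press it down against the sprung seal and turn it clockwise half-way to the lock (about 45 degrees, wings at the vent marks), without running it into the spring catch, and finish there with the gripper still holding the cap, so that the line can be bled before anyone locks it. Leave everything else on the bench where it is.

Things in the scene. Friction and masses are not known exactly. Their poses are not given: they have to be found in the camera images.
- lubricator: Hand-pumped oil lubricator, fixed: milky tank on a grey foot 128 x 226 mm, grey pump casting, its top at z 116 mm. Origin: centre of its underside; yaw varies. Along its y axis: filler neck at +55 mm, plunger at -62 mm, both at x 0. A dial gauge, top 172 mm high, stands at x +45, y -8; thin copper pipes run down behind it, out to x +96 mm.
- neck (a point): Centre of the filler neck's rim (56 mm across), 148 mm above the bench, axes as the lubricator's. Bore 34 mm; two facing slots along the lubricator's x axis (54 degrees wide, 45 mm over both) cut its 8 mm thick ledge. The cap enters with its x axis along them, either way round (8 degrees of play). With its flange 0 to 2.5 mm above the rim it turns, only clockwise seen from above.
- plunger_top (a point): Centre of the flat top of the plunger's black mushroom head (38 mm across, top 200 mm above the bench when up); moves down with it.
- seal (a joint): Sprung seal disc in the neck, below the ledge: 0 = up, 0.012 m = fully down. The cap's nose meets it with the flange still 10 mm above the rim; it pushes up with 2 N there, 7 N with the flange at the rim. Let go after turning, the cap rises to 3 mm above the rim, its lugs against the ledge.
- vent_mark (a point): One of two white raised ribs on either side, 12 mm long, on the casting round the neck's foot: the half-way vent position, 45 degrees clockwise (from above) from the slots. This point: 37 mm from the neck's axis, z 119 mm.
- plunger (a joint): Plunger stroke: 0 = up, 0.025 m = down at its stop. Spring 4 N at the top, 12 N at the stop, a little damped; springs back by itself.
- catch (a joint): Spring catch beside the neck: steel pin 7 mm across, 36 mm from the neck's axis, 80 degrees clockwise from the +x slot. 0 = at rest, up to 0.006 m = pushed outwards. An ear of the cap touches it from 70 degrees of turn and clicks past it at 90.
- cap: Loose black filler cap, 70 to 130 g. Origin: centre of the flange's underside; z up, x along wing, ears and lugs. Flange 58 mm across, 6 thick, ears 70 mm over both. Wing on top 46 (x) x 14 (y) mm, up to z +30. Steel stem 30 mm across to z -11, then tapering to 18 mm at -28; lugs 40 mm over both, 10 wide, z -16 to -11. Starts upright, any yaw, flange on the tin's rim, 42 mm above the bench.
- tin: Small loose steel drip tin, 54 mm across (72 mm at its foot), 42 mm high, inner diameter 48 mm, 0.4 kg; origin at the centre of its underside. The cap starts standing in it.
- plug: Bystander: brass hexagon drain plug 34 mm across, 28 mm high, near the tin; origin under its centre.
- brush: Bystander: small brush 150 mm long, lying near the tin.
- screwdriver: Bystander: screwdriver 190 mm long, lying in front of the lubricator.
- wrench: Bystander: spanner 180 mm long, lying beyond the work.
- oil_bottle: Bystander: oil bottle 68 mm across, 190 mm high, standing beyond the work; origin under its centre.
- tape: Bystander: roll of tape 96 mm across, 25 mm high, lying flat.
- grease_jar: Bystander: jar 80 mm across, 75 mm high; origin under its centre.
- offcut: Bystander: wooden offcut 50 x 160 x 28 mm, lying flat.
There are look-alikes about, which are no part of the job. There is more than one size of the cap; the job needs the smallest.

How it is judged:
On the way, in this order (a step that is already met when the one before it is completed fails the run):
1. the plunger is pushed down to its stop while the filler is open (value of joint plunger above 0.023 m and distance between cap and neck above 0.06 m), for 0.1 s.
2. the cap enters the neck, its lugs in the slots (horizontal distance between cap and neck below 0.003 m and angle between cap's own z axis and vertical below 0.1 rad and z of cap in the frame of neck below 0.011 m and angle between the x axis of cap and the x axis of lubricator, either way round below 0.35 rad and value of joint plunger below 0.003 m), for 0.05 s.
3. the cap is pressed home and turned clockwise half-way, short of the catch (horizontal distance between cap and neck below 0.003 m and angle between cap's own z axis and vertical below 0.1 rad and z of cap in the frame of neck between -0.003 and 0.0045 m and angle between the x axis of cap and the x axis of lubricator, either way round between 0.52 and 1.05 rad), for 0.2 s.
At the end, for the whole second after the job is handed in: Cap in the neck (centre within 3 mm, upright within 0.1 rad, flange at most 4.5 mm above the rim), turned 30 to 60 degrees clockwise from the slots, still, gripped (fingers over 4 N); plunger up (within 3 mm), spring catch pushed less than 1 mm (all of step 3 and contact force between the fingers and cap above 4 N and angular speed of cap below 0.2 rad/s and value of joint plunger below 0.003 m and value of joint catch below 0.001 m); the arm keeps its last pose, push and grip.
It fails at once if the cap is turned on as far as the spring catch (past 72 degrees in the neck, or the catch pushed more than 1 mm) (value of joint catch above 0.001 m or (horizontal distance between cap and neck below 0.003 m and angle between cap's own z axis and vertical below 0.1 rad and z of cap in the frame of neck between -0.003 and 0.0045 m and angle between the x axis of cap and the x axis of lubricator, either way round above 1.257 rad)).
It fails at once if something else on the bench is disturbed (moved more than 3 cm) (distance of any of tin, plug, brush, screwdriver, wrench, oil_bottle, tape, grease_jar, offcut from where it was at the start of the episode above 0.03 m).
It also fails if it takes over 64 s, if anything falls off the work surface, if the arm or the gripper's body presses on something with over 40 N, if the wrist force passes 120 N, or if a joint passes its speed limit or range.

## Robot

A 6-joint arm with a two-finger parallel gripper is mounted at the origin on the work surface. World frame = base frame: x ahead of the robot, y to its left, z up, the work surface at z = 0. Lengths are in m, angles in rad, forces in N, time in s.
With the tool pointing down it reaches from about 0.35 to 0.975 m from the base axis. Payload 7.1 kg.
Tool frame: the origin (TCP) lies on the centre line of the jaws, within the pads' length; the fingertips stand 8 mm ahead of it and the grasp point (between the pads) lies 11 mm behind it; z points along the fingers, y is the line along which they close (so a half turn about z gives the same grasp; the last joint's range is limited). The gripper opens to 88 mm and grips with 3 to 60 N. Pads are 20 mm wide; open, the fingers measure 115 mm over their backs; the gripper's body (75 mm by 178 mm) begins 61 mm behind the grasp point.
Start: joints at [1.154, 0.423, 1.63, -0, 1.089, -0.019], TCP at [0.242, 0.576, 0.231] pointing down, gripper open.
Joint ranges: [-3, 3], [-0.9, 2.11], [0.09, 2.58], [-1.31, 4.45], [0.11, 2.69], [-2.54, 2.54]. Speed limits (rad/s): [2.39, 2.39, 3.01, 3.14, 3.14, 3.14].

## Interface

Orientations are given as a unit quaternion [x, y, z, w].
In Python, from cell import robot gives the robot as it stands. The module is installed in compiled form; this text tells all that it offers.
- The arm moves only by the tool play_rows, never from a script. Its argument "motion" is a list of rows, each a list of 3 entries, a list of its own where there are three numbers: the shift along the tool's x, y, z as a fraction of full scale, then the turn, a rotation vector about the tool's x, y, z as a fraction of full scale, then the finger opening in mm, from 0 to 87.8. A call has 1 to 5 rows; each row is the pose to reach, as a shift and turn from the pose commanded when the call began, along the tool's axes at that moment; what a row does not reach only later rows make up. Full scale, the value 1, is 0.2 m for a shift and 45 degrees for a turn. A row lasts 1/10 s, in which the tool goes at most 50 mm and 8.59 degrees, less where a joint would pass 70% of its speed; a pose out of reach is approached as far as the arm can. A call with a number of a shift or a turn outside -1 to 1 is refused whole. A call with a gripper value outside its range is refused whole. The fingers move at their own pace and stop on an object; "force" is the grip in N (left out, the last holds). Time passes only in rows, so rows that repeat a pose let the fingers close. It gives the time, the measured TCP pose, the force, the opening and the grip force at its end, in the units of the state.
- robot.read_state(): the state, without advancing time (a new reading comes with each control period).
- robot.capture(name): name is "side" or "top" or "wrist"; returns a dict with "frame" (420x560x3 uint8, blue, green, red), "fx", "fy", "cx", "cy" (pixels), "camera_from_world" (4x4, takes a point from world to camera coordinates); the wrist camera has in their place "mount" (4x4, takes a point from camera to tool coordinates, whose origin is the TCP and whose axes are the flange's). Camera axes: x right, y up, looking along -z (the intrinsics and any distortion apply to the point x, -y, -z); pixel columns grow to the right and rows downward; lengths in m; the calibration is good to about 2 mm. A picture is of the moment at which its call begins: read the wrist's pose just before it. There is no depth.
- robot.hand_in(): hands the job in; it is judged then, once.
The state is a dict: "t": time; "joint_positions": joint angles; "joint_vel": joint speeds; "effort": joint torques, N m; "position": TCP position; "ee_rot": TCP orientation; "wrist_force": force on the tool from outside, world axes, zero at the start; "wrist_torque": the same for the moment, N m; "gripper_width": finger opening in m; "grip_force": force on a finger pad.
Only numpy, scipy, OpenCV 4.12 (cv2) and the standard library are available. Lean on these libraries where they do the work, as an engineer would, in place of code of your own. Each camera call takes 0.05 s, during which the arm holds its last target. There are 200 camera calls.

## Working session

There is one attempt and no reset: what is moved stays moved. The work goes in short steps, Python scripts to look and compute and a tool call to move; the robot and the scene stay as the last step left them, time stands still between calls to the robot, and variables do not carry over. Pictures are saved under pics/ and viewed, at most 10 in all, crops included, and the job is handed in when it is done.

Besides the shell and the picture viewer there is one more tool, called after "Call:" in YAML: its name, and indented under it one key for each argument. play_rows: Moves the arm, as the interface text tells. Its arguments: {"type":"object","properties":{"motion":{"type":"array","items":{"type":"array"}},"force":{"type":"number"}},"required":["motion"]}

```bash
mkdir -p pics
cat > h.py <<'E'
import numpy as np,cv2
from cell import robot
from scipy.spatial.transform import Rotation as R
def snap(n,f):
    s=robot.read_state(); c=robot.capture(n); cv2.imwrite('pics/'+f+'.png',c['frame'])
    d={k:np.array(v) for k,v in c.items() if k!='frame'}
    if 'mount' in c:
        T=np.eye(4);T[:3,:3]=R.from_quat(s['ee_rot']).as_matrix();T[:3,3]=s['position']
        d['camera_from_world']=np.linalg.inv(T@np.array(c['mount']))
    np.savez('pics/'+f+'.npz',**d); return c
def ld(f): return dict(np.load('pics/'+f+'.npz'))
def proj(d,P):
    P=np.atleast_2d(P);p=P@d['camera_from_world'][:3,:3].T+d['camera_from_world'][:3,3]
    return np.c_[d['cx']+d['fx']*p[:,0]/-p[:,2], d['cy']+d['fy']*-p[:,1]/-p[:,2]]
def onz(d,u,v,z):
    M=d['camera_from_world'];r=np.array([(u-d['cx'])/d['fx'],-(v-d['cy'])/d['fy'],-1.])
    o=-M[:3,:3].T@M[:3,3];w=M[:3,:3].T@r
    return o+w*(z-o[2])/w[2]
E
python3 - <<'E'
from h import *
for n in('top','side','wrist'):
    c=snap(n,n+'0'); print(n,{k:np.round(v,3).tolist() for k,v in c.items() if k!='frame'})
s=robot.read_state(); print(s)
a=cv2.imread('pics/top0.png')
cv2.imwrite('pics/top0b.png',cv2.resize(a,(800,600),interpolation=cv2.INTER_CUBIC))
E
```

```text
top {'fx': 500.122, 'fy': 500.122, 'cx': 282.374, 'cy': 210.733, 'camera_from_world': [[0.016, -1.0, -0.004, 0.056], [0.981, 0.015, 0.192, -0.571], [-0.192, -0.007, 0.981, -1.247], [0.0, 0.0, 0.0, 1.0]]}
side {'fx': 391.708, 'fy': 391.708, 'cx': 283.39, 'cy': 211.595, 'camera_from_world': [[0.927, -0.373, -0.02, -0.51], [0.214, 0.486, 0.847, -0.257], [-0.307, -0.79, 0.531, -0.901], [0.0, 0.0, 0.0, 1.0]]}
wrist {'fx': 341.561, 'fy': 341.561, 'cx': 279.389, 'cy': 209.876, 'mount': [[0.0, 0.958, 0.288, 0.079], [1.0, -0.0, 0.0, -0.0], [0.0, 0.288, -0.958, -0.156], [0.0, 0.0, 0.0, 1.0]]}
{'t': 0.15, 'joint_positions': array([ 1.15399445e+00,  4.23655331e-01,  1.63046297e+00,  2.00471886e-05,
        1.08858003e+00, -1.89847187e-02]), 'joint_vel': array([ 0.00016541, -0.00173967, -0.00201544,  0.00121904, -0.00117547,
        0.00131648]), 'effort': array([-1.24807411e-03, -5.44981813e+01, -2.73916733e+01,  6.42066495e-02,
        2.04907462e-02, -1.12355640e-04]), 'position': array([0.24193366, 0.57585147, 0.23010671]), 'ee_rot': array([ 1.97604081e-01,  9.80281756e-01, -5.37846801e-04, -1.28176837e-04]), 'wrist_force': array([-0.09550009,  0.90086275, -1.13595945]), 'wrist_torque': array([ 0.01152739, -0.02823696,  0.04831477]), 'grip_force': 0.0, 'gripper_width': 0.08800573091911149}
```

View pics/top0b.png

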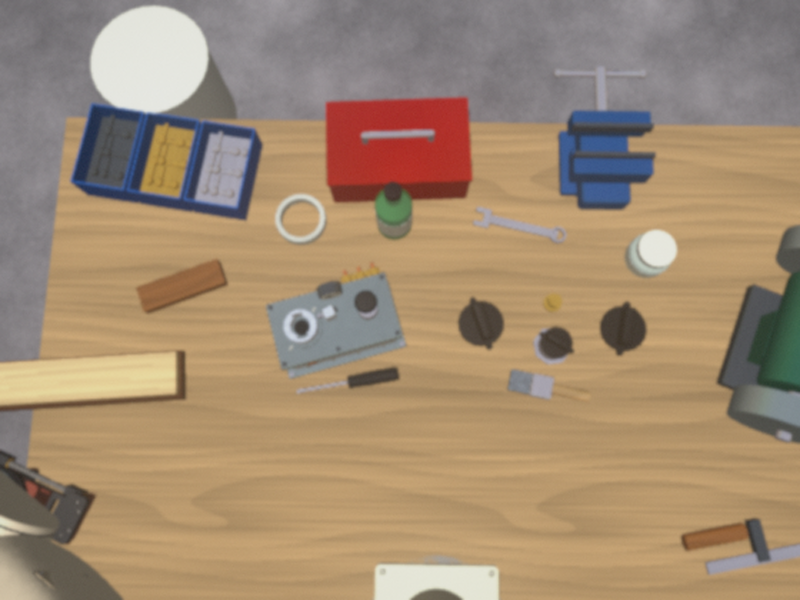

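View pics/side0.png

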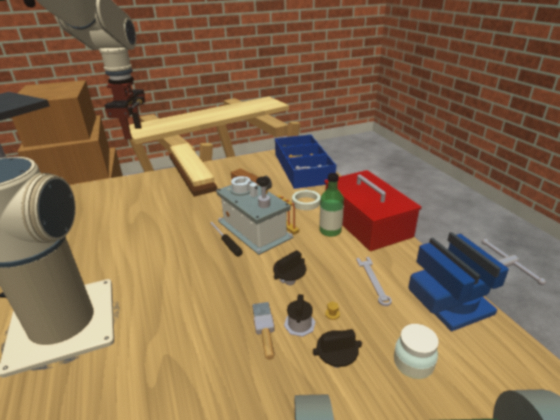

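The top view (800 px) shows three black winged caps: (481,324), (623,328) (both larger, lying on the bench), and (555,344), which is smaller and stands in a steel tin. The one in the tin fits. The lubricator's neck is at (300,325) and its plunger at (366,303).

Run:
```python
from h import *
d=ld('top0');s=.7
for n,u,v,z in(('neck',300,325,.148),('plunger',366,301,.2),('captop',556,343,.048),('foot1',290,374,0.0)):
    print(n,onz(d,u*s,v*s,z))
a=cv2.imread('pics/top0.png');b=cv2.imread('pics/side0.png')
x=cv2.resize(a[205:275,325:465],(800,400),interpolation=cv2.INTER_CUBIC)
cv2.imwrite('pics/cc.png',x)
```

```text
neck [0.5081396  0.23771899 0.148     ]
plunger [0.5407663  0.12468731 0.2       ]
captop [ 0.49819875 -0.21222823  0.048     ]
foot1 [0.43891253 0.27502658 0.        ]
```

View pics/cc.png

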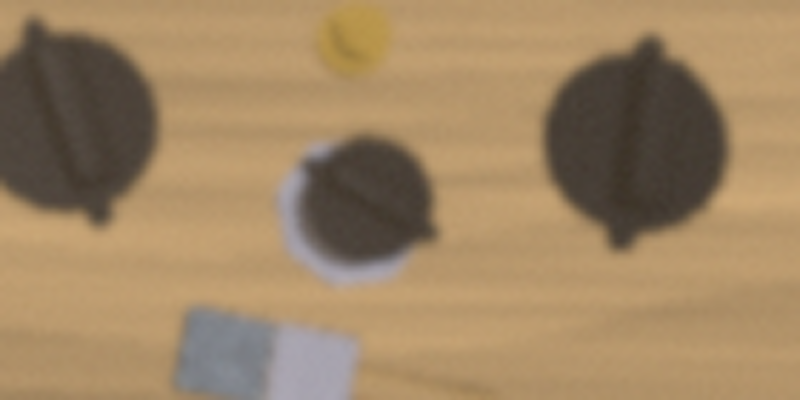

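The crop shows the small cap at (367,200) in its tin, with the wing running from (312,165) to (432,230). It is the smallest of the three. I'll move above the lubricator with the gripper closed.

Call:
play_rows:
  motion:
    - [[-0.69,-0.427,-0.083],[0,0,0],0]
    - [[-0.69,-0.427,-0.083],[0,0,0],0]
    - [[-0.69,-0.427,-0.083],[0,0,0],0]
    - [[-0.69,-0.427,-0.083],[0,0,0],0]
  force: 20

```text
t: 0.55
position: [0.3379, 0.4408, 0.2475]
ee_rot: [0.199, 0.98, -0.001, 0.0]
wrist_force: [-0.2, 0.2, 0.4]
gripper_width: 0.0591
grip_force: 0.0
```

Call:
play_rows:
  motion:
    - [[-0.69,-0.427,-0.083],[0,0,0],0]
    - [[-0.69,-0.427,-0.083],[0,0,0],0]
    - [[-0.69,-0.427,-0.083],[0,0,0],0]
    - [[-0.69,-0.427,-0.083],[0,0,0],0]

```text
t: 0.95
position: [0.4323, 0.3093, 0.2643]
ee_rot: [0.199, 0.98, 0.0, 0.0]
wrist_force: [-0.8, 1.3, 0.4]
gripper_width: 0.0272
grip_force: 0.0
```

Call:
play_rows:
  motion:
    - [[-0.69,-0.427,-0.083],[0,0,0],0]
    - [[-0.69,-0.427,-0.083],[0,0,0],0]
    - [[-0.69,-0.427,-0.083],[0,0,0],0]
    - [[-0.69,-0.427,-0.083],[0,0,0],0]
    - [[-0.69,-0.427,-0.083],[0,0,0],0]

```text
t: 1.45
position: [0.5252, 0.1792, 0.2803]
ee_rot: [0.199, 0.98, 0.0, -0.0]
wrist_force: [-0.5, 0.7, -0.6]
gripper_width: 0.0006
grip_force: 0.0
```

```bash
cat >> h.py <<'E'
def yaw(q): m=R.from_quat(q).as_matrix(); return np.degrees(np.arctan2(m[1,0],m[0,0]))
def go(p,a=None,base=None):
    s=robot.read_state(); M=R.from_quat(s['ee_rot']); b=s['position'] if base is None else np.array(base)
    sh=M.inv().apply(np.array(p)-b)
    if a is None: rv=np.zeros(3)
    else: rv=(M.inv()*R.from_euler('z',a,degrees=True)*R.from_euler('x',180,degrees=True)).as_rotvec(degrees=True)
    print('shift frac',np.round(sh/.2,4),'turn frac',np.round(rv/45,4),'rows',np.linalg.norm(sh)/.05,np.linalg.norm(rv)/8.59)
def st():
    s=robot.read_state(); print('t%.2f'%s['t'],np.round(s['position'],4),'a%.2f'%yaw(s['ee_rot']),'j',np.round(s['joint_positions'],2),'F',np.round(s['wrist_force'],1),'w%.4f g%.1f'%(s['gripper_width'],s['grip_force']))
E
python3 - <<'E'
from h import *
snap('wrist','w1');st()
a=cv2.imread('pics/w1.png');cv2.imwrite('pics/w1b.png',cv2.resize(a,(800,600),interpolation=cv2.INTER_CUBIC))
E
```

```text
t1.50 [0.5242 0.1802 0.28  ] a157.13 j [ 0.31  0.26  1.74  0.    1.14 -0.86] F [-0.2  0.8 -0.8] w0.0002 g0.0
```

View pics/w1b.png

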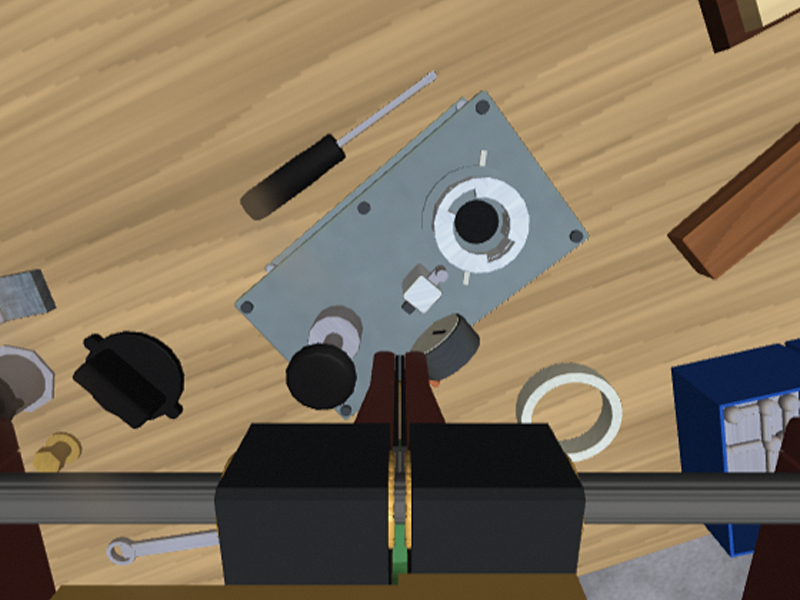

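Wrist view (800 px): neck rim at about (481,225), vent ribs at (483,158) and (466,278), plunger head at (321,377), gauge at (447,345), catch at about (421,294).

Run:
```python
from h import *
d=ld('w1');s=.7
im=cv2.imread('pics/w1.png');hsv=cv2.cvtColor(im,cv2.COLOR_BGR2HSV)
def fit(mask,u,v,r,z):
    m=np.zeros_like(mask);cv2.circle(m,(int(u*s),int(v*s)),int(r*s),255,-1)
    cs,_=cv2.findContours(mask&m,cv2.RETR_EXTERNAL,cv2.CHAIN_APPROX_NONE)
    c=max(cs,key=cv2.contourArea)[:,0]; c=cv2.convexHull(c)[:,0]
    P=np.array([onz(d,a+.0,b+.0,z)[:2] for a,b in c])
    (x,y),rr=cv2.minEnclosingCircle(P.astype(np.float32)*1000)
    A=np.c_[2*P,np.ones(len(P))];q=np.linalg.lstsq(A,(P**2).sum(1),rcond=None)[0]
    print('LS',q[:2],'r',np.sqrt(q[2]+q[0]**2+q[1]**2),'enc',x,y,rr); return q[:2]
n=fit(cv2.inRange(hsv,(0,0,190),(180,30,255)),481,225,52,.148)
p=fit(cv2.inRange(hsv,(0,0,0),(180,255,70)),321,377,40,.2)
print('dist',np.linalg.norm(n-p),'yaw',np.degrees(np.arctan2(*(n-p)[::-1]))-90)
v1,v2=[onz(d,u*s,v*s,.119)[:2] for u,v in((483,158),(466,278))]
print('vents',(v1+v2)/2,np.linalg.norm(v1-v2),np.degrees(np.arctan2(*(v2-v1)[::-1]))+45)
for (u,v),(a,b) in (((247,307),(482,107)),((346,410),(576,236))):
    A,B=[onz(d,x*s,y*s,.117)[:2] for x,y in((u,v),(a,b))]; print('edge yaw',np.degrees(np.arctan2(*(B-A)[::-1]))-90,np.linalg.norm(A-B))
go([p[0],p[1],.215])
```

```text
LS [0.50966932 0.23787245] r 0.02761283058685128 enc 510.3435974121094 237.25111389160156 28.64695930480957
LS [0.54102402 0.12730875] r 0.018919216211835777 enc 540.72900390625 127.28005981445312 19.526643753051758
dist 0.11492366186960146 yaw 15.832779307446586
vents [0.50990317 0.23831931] 0.07747379361843233 16.464398811837157
edge yaw 16.636477270066052 0.20082718310014103
edge yaw 16.601432131548364 0.2010059965055106
shift frac [-0.1805 -0.211   0.325 ] turn frac [0. 0. 0.] rows 1.7097676109566051 0.0
```

Call:
play_rows:
  motion:
    - [[-0.09,-0.106,0.1],[0,0,0],0]
    - [[-0.1805,-0.211,0.325],[0,0,0],0]
    - [[-0.1805,-0.211,0.325],[0,0,0],0]
    - [[-0.1805,-0.211,0.325],[0,0,0],0]

```text
t: 1.9
position: [0.54, 0.1281, 0.2145]
ee_rot: [0.197, 0.98, -0.0, -0.002]
wrist_force: [-0.2, 0.1, 0.1]
gripper_width: 0.0006
grip_force: 0.0
```

Call:
play_rows:
  motion:
    - [[0,0,0.05],[0,0,0],0]
    - [[0,0,0.09],[0,0,0],0]
    - [[0,0,0.13],[0,0,0],0]
    - [[0,0,0.16],[0,0,0],0]
    - [[0,0,0.16],[0,0,0],0]

```text
t: 2.4
position: [0.5425, 0.1288, 0.1852]
ee_rot: [0.197, 0.98, 0.001, 0.002]
wrist_force: [-1.8, 0.9, 10.6]
gripper_width: 0.0008
grip_force: 5.1
```

Call:
play_rows:
  motion:
    - [[0,0,0.015],[0,0,0],0]
    - [[0,0,0.025],[0,0,0],0]
    - [[0,0,0.03],[0,0,0],0]
    - [[0,0,0.03],[0,0,0],0]

```text
t: 2.8
position: [0.5428, 0.1288, 0.183]
ee_rot: [0.197, 0.98, 0.001, 0.002]
wrist_force: [-13.0, -0.0, 37.9]
gripper_width: -0.0001
grip_force: 19.0
```

Call:
play_rows:
  motion:
    - [[0,0,-0.05],[0,0,0],0]
    - [[0,0,-0.3],[0,0,0],0]
    - [[0,0,-0.5],[0,0,0],0]
    - [[0,0,-0.5],[0,0,0],0]

```text
t: 3.2
position: [0.5447, 0.1288, 0.2843]
ee_rot: [0.197, 0.98, 0.003, 0.006]
wrist_force: [0.7, 1.2, 0.0]
gripper_width: 0.0007
grip_force: 0.0
```

Run:
```python
from h import *
snap('side','s1');st();go([.51,-.04,.26],113);go([.498,-.212,.2],61.5)
```

```text
t3.25 [0.5432 0.1284 0.2813] a157.28 j [ 0.21  0.26  1.74  0.    1.13 -0.96] F [-0.2 -1.2 -0.9] w0.0002 g0.0
shift frac [-0.1714 -0.8413  0.1036] turn frac [0.0089 0.0054 0.9841] rows 3.4593488114971165 5.155622937175379
shift frac [-0.4463 -1.6592  0.4015] turn frac [1.1400e-02 1.1000e-03 2.1285e+00] rows 7.057824947551659 11.150802735463346
```

Call:
play_rows:
  motion:
    - [[-0.05,-0.22,0.02],[0,0,0.19],40]
    - [[-0.09,-0.42,0.04],[0,0,0.38],40]
    - [[-0.13,-0.63,0.07],[0,0,0.57],40]
    - [[-0.171,-0.841,0.1],[0,0,0.76],40]
    - [[-0.171,-0.841,0.1],[0,0,0.95],40]

```text
t: 3.75
position: [0.5056, -0.0444, 0.2556]
ee_rot: [0.545, 0.838, -0.001, -0.001]
wrist_force: [-0.2, 0.7, -1.1]
gripper_width: 0.0369
grip_force: 0.0
```

Run:
```python
from h import *
st();go([.498,-.212,.2],68)
```

```text
t3.75 [ 0.5056 -0.0444  0.2556] a113.92 j [-0.11  0.22  1.86 -0.    1.06 -0.53] F [-0.2  0.7 -1.1] w0.0369 g0.0
shift frac [-0.7507 -0.3738  0.2787] turn frac [-4.3000e-03  6.0000e-04  1.0205e+00] rows 3.534933899919342 5.346161022112575
```

Call:
play_rows:
  motion:
    - [[-0.19,-0.09,0.07],[0,0,0.19],40]
    - [[-0.38,-0.19,0.14],[0,0,0.38],40]
    - [[-0.56,-0.28,0.21],[0,0,0.57],40]
    - [[-0.75,-0.374,0.279],[0,0,0.76],40]
    - [[-0.75,-0.374,0.279],[0,0,0.95],40]

```text
t: 4.25
position: [0.5005, -0.2118, 0.1989]
ee_rot: [0.813, 0.582, -0.001, -0.001]
wrist_force: [-0.1, 1.1, -0.5]
gripper_width: 0.0404
grip_force: 0.0
```

Call:
play_rows:
  motion:
    - [[0,0,0],[0,0,0.19],40]
    - [[0,0,0],[0,0,0.22],40]
    - [[0,0,0],[0,0,0.22],40]

```text
t: 4.55
position: [0.5016, -0.2084, 0.201]
ee_rot: [0.857, 0.515, -0.0, -0.0]
wrist_force: [-0.5, -0.3, 0.8]
gripper_width: 0.0401
grip_force: 0.0
```

Run:
```python
from h import *
snap('wrist','w2');st()
a=cv2.imread('pics/w2.png');cv2.imwrite('pics/w2b.png',cv2.resize(a,(800,600),interpolation=cv2.INTER_CUBIC))
```

```text
t4.60 [ 0.5017 -0.2084  0.2013] a62.04 j [-0.42  0.34  1.83  0.    0.97  0.07] F [-1.4  0.9 -0.4] w0.0400 g0.0
```

View pics/w2b.png

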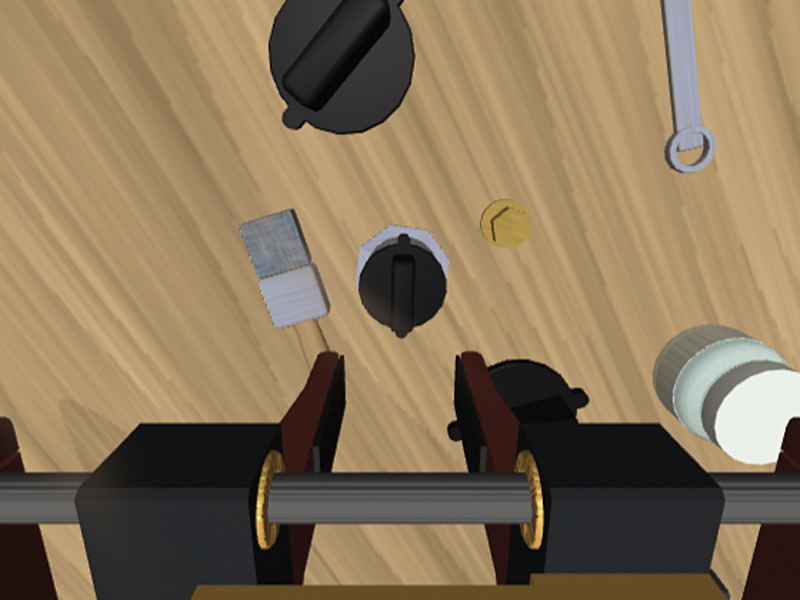

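The wrist view shows the small cap with its flange centred at about (403,286) and its ears at (403,238) and (401,334). The wing is nearly parallel to the jaws.

Run:
```python
from h import *
d=ld('w2');s=.7
A=onz(d,403*s,237*s,.046);B=onz(d,401.5*s,335*s,.046)
print(A,B,np.linalg.norm(A-B),'ang',np.degrees(np.arctan2(*(A-B)[:2][::-1])))
im=cv2.imread('pics/w2.png');g=cv2.cvtColor(im,cv2.COLOR_BGR2GRAY)
m=((g<75)*255).astype(np.uint8);k=np.zeros_like(m);cv2.rectangle(k,(int(350*s),int(225*s)),(int(452*s),int(345*s)),255,-1);m&=k
cs,_=cv2.findContours(m,0,1);c=max(cs,key=cv2.contourArea)[:,0]
P=np.array([onz(d,u,v,.047)[:2] for u,v in c])
for it in range(30):
    if it==0:K=np.ones(len(P),bool)
    Q=P[K];q=np.linalg.lstsq(np.c_[2*Q,np.ones(len(Q))],(Q**2).sum(1),rcond=None)[0];r=np.sqrt(q[2]+q[0]**2+q[1]**2)
    e=np.linalg.norm(P-q[:2],axis=1)-r;K=abs(e)<.0015 if it>3 else e<.003
print('flange',q[:2],r,K.sum(),len(P))
t=onz(d,403*s,280*s,.072);print('wing top mid',t)
c=(A+B)/2
go([c[0],c[1],.058],np.degrees(np.arctan2(*(A-B)[:2][::-1])))
go([q[0],q[1],.058],np.degrees(np.arctan2(*(A-B)[:2][::-1])))
```

```text
[ 0.517254   -0.18522206  0.046     ] [ 0.48510624 -0.24390893  0.046     ] 0.0669150782690648 ang 61.286758222223504
flange [ 0.50158895 -0.21334756] 0.028523996148462 152 184
wing top mid [ 0.50695229 -0.20433222  0.072     ]
shift frac [-0.0287  0.0126  0.7163] turn frac [-0.0008  0.      0.0168] rows 2.86779464329776 0.08835123503168128
shift frac [-0.0224  0.0115  0.7163] turn frac [-0.0008  0.      0.0168] rows 2.8668240049790015 0.08835123503168128
```

Call:
play_rows:
  motion:
    - [[-0.025,0.012,0.2],[0,0,0.017],40]
    - [[-0.025,0.012,0.42],[0,0,0.017],40]
    - [[-0.025,0.012,0.6],[0,0,0.017],40]
    - [[-0.025,0.012,0.711],[0,0,0.017],40]
    - [[-0.025,0.012,0.711],[0,0,0.017],40]

```text
t: 5.1
position: [0.5014, -0.2139, 0.0578]
ee_rot: [0.861, 0.509, -0.0, -0.001]
wrist_force: [-0.3, 0.2, 0.3]
gripper_width: 0.04
grip_force: 0.0
```

Call:
play_rows:
  motion:
    - [[0,0,0],[0,0,0],8]
    - [[0,0,0],[0,0,0],8]
    - [[0,0,0],[0,0,0],8]
    - [[0,0,0],[0,0,0],8]
    - [[0,0,0],[0,0,0],8]
  force: 45

```text
t: 5.6
position: [0.5017, -0.2146, 0.0598]
ee_rot: [0.861, 0.508, 0.0, 0.0]
wrist_force: [0.1, 2.2, 1.9]
gripper_width: 0.0139
grip_force: 45.0
```

Run:
```python
from h import *
st()
```

```text
t5.60 [ 0.5017 -0.2146  0.0598] a61.06 j [-0.43  0.57  1.9   0.    0.68  0.08] F [0.1 2.2 1.9] w0.0139 g45.0
```

Call:
play_rows:
  motion:
    - [[0,0,-0.08],[0,0,0],8]
    - [[0,0,-0.25],[0,0,0],8]
    - [[0,0,-0.5],[0,0,0],8]
    - [[0,0,-0.75],[0,0,0],8]
    - [[0,0,-1],[0,0,0],8]

```text
t: 6.1
position: [0.501, -0.2145, 0.2613]
ee_rot: [0.861, 0.508, -0.0, -0.0]
wrist_force: [1.6, -0.2, -2.0]
gripper_width: 0.0137
grip_force: 45.0
```

Run:
```python
from h import *
snap('wrist','w3');st();go([.49,-.06,.28],104)
```

```text
t6.15 [ 0.505  -0.2162  0.2699] a61.05 j [-0.43  0.26  1.77 -0.    1.1   0.08] F [ 3.  -1.1  5.2] w0.0137 g45.0
shift frac [ 0.6472 -0.4431 -0.0552] turn frac [ 0.0154  0.0047 -0.9544] rows 3.1450551553562134 5.000326117490756
```

View pics/w3.png

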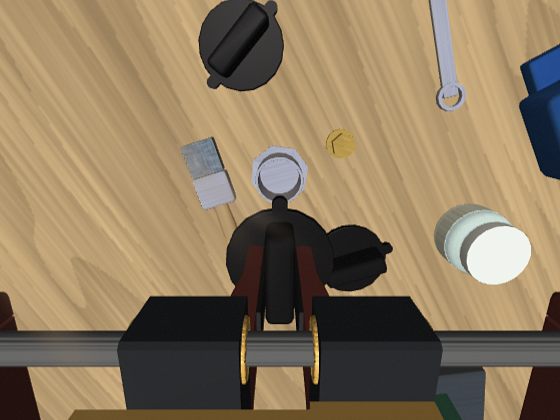

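The cap is held with its wing in the jaws, and the tin at (279,170) has stayed put. I'll carry it over in stages while turning.

Call:
play_rows:
  motion:
    - [[0.16,-0.11,-0.05],[0,0,-0.19],8]
    - [[0.32,-0.22,-0.08],[0,0,-0.38],8]
    - [[0.48,-0.33,-0.1],[0,0,-0.57],8]
    - [[0.647,-0.443,-0.1],[0,0,-0.76],8]
    - [[0.647,-0.443,-0.1],[0,0,-0.95],8]

```text
t: 6.65
position: [0.4857, -0.055, 0.2794]
ee_rot: [0.613, 0.79, 0.0, -0.0]
wrist_force: [0.1, -0.6, -1.2]
gripper_width: 0.0137
grip_force: 45.0
```

Run:
```python
from h import *
st();go([.49,.10,.28],147)
d=ld('w3');M=d['camera_from_world']
# cap in hand: ear tip & flange in tool frame
s=robot.read_state()
im=cv2.imread('pics/w3.png');g=cv2.cvtColor(im,cv2.COLOR_BGR2GRAY)
print([ (u, int(np.argmax(g[190:215,u]<80))+190) for u in range(272,290,2)])
print('row edges', [(v,)+tuple(np.where(g[v,215:345]<80)[0][[0,-1]]+215) for v in (215,220,225,230,240)])
for z in(.0,):
    Pm=np.array([.505,-.2162,.2699]);
    for u,v in((280,196),(280,209)):
        p=onz(d,u,v,.2699-.014); print(np.array([[np.cos(np.radians(61.05)),np.sin(np.radians(61.05))],[np.sin(np.radians(61.05)),-np.cos(np.radians(61.05))]])@(p-Pm)[:2])
```

```text
t6.65 [ 0.4857 -0.055   0.2794] a104.36 j [-0.14  0.16  1.88  0.    1.11 -0.39] F [ 0.1 -0.6 -1.2] w0.0137 g45.0
shift frac [ 0.7455  0.2128 -0.0021] turn frac [ 5.000e-04 -1.300e-03 -9.476e-01] rows 3.1010208584179733 4.964270685789546
[(272, 199), (274, 197), (276, 195), (278, 195), (280, 195), (282, 195), (284, 196), (286, 198), (288, 209)]
row edges [(215, np.int64(252), np.int64(306)), (220, np.int64(244), np.int64(315)), (225, np.int64(239), np.int64(320)), (230, np.int64(235), np.int64(344)), (240, np.int64(230), np.int64(344))]
[ 0.03733894 -0.00349837]
[ 0.03074627 -0.00349295]
```

Call:
play_rows:
  motion:
    - [[0.18,0.05,0],[0,0,-0.19],8]
    - [[0.37,0.1,0],[0,0,-0.38],8]
    - [[0.55,0.16,0],[0,0,-0.57],8]
    - [[0.745,0.213,0],[0,0,-0.76],8]
    - [[0.745,0.213,0],[0,0,-0.95],8]

```text
t: 7.15
position: [0.4924, 0.1, 0.2793]
ee_rot: [0.283, 0.959, 0.001, -0.0]
wrist_force: [0.5, -0.4, -1.0]
gripper_width: 0.0139
grip_force: 45.0
```

Run:
```python
from h import *
st();go([.5097,.238,.28],190)
```

```text
t7.15 [0.4924 0.1    0.2793] a147.12 j [ 0.18  0.18  1.85  0.    1.11 -0.82] F [ 0.5 -0.4 -1. ] w0.0139 g45.0
shift frac [ 0.302   0.6264 -0.0028] turn frac [ 1.500e-03  1.000e-04 -9.528e-01] rows 2.7814122759281514 4.991535941970904
```

Call:
play_rows:
  motion:
    - [[0.075,0.15,0],[0,0,-0.19],8]
    - [[0.15,0.31,0],[0,0,-0.38],8]
    - [[0.22,0.46,0],[0,0,-0.57],8]
    - [[0.302,0.626,0],[0,0,-0.76],8]
    - [[0.302,0.626,0],[0,0,-0.95],8]

```text
t: 7.65
position: [0.5115, 0.2376, 0.2792]
ee_rot: [-0.086, 0.996, 0.001, 0.0]
wrist_force: [-0.5, -0.3, -1.0]
gripper_width: 0.0138
grip_force: 45.0
```

Call:
play_rows:
  motion:
    - [[0,0,0],[0,0,-0.144],8]
    - [[0,0,0],[0,0,-0.144],8]
    - [[0,0,0],[0,0,-0.144],8]
    - [[0,0,0],[0,0,-0.144],8]

```text
t: 8.05
position: [0.5112, 0.2338, 0.2794]
ee_rot: [-0.136, 0.991, -0.0, -0.0]
wrist_force: [0.2, 0.2, -0.4]
gripper_width: 0.0138
grip_force: 45.0
```

Run:
```python
from h import *
st();snap('wrist','w4');st();go([.5097,.238,.25],196.4)
a=cv2.imread('pics/w4.png');cv2.imwrite('pics/w4b.png',cv2.resize(a,(800,600),interpolation=cv2.INTER_CUBIC))
```

```text
t8.05 [0.5112 0.2338 0.2794] a-164.38 j [ 0.41  0.28  1.73  0.    1.14 -1.44] F [ 0.2  0.2 -0.4] w0.0138 g45.0
t8.10 [0.5112 0.2338 0.2795] a-164.35 j [ 0.41  0.28  1.73  0.    1.14 -1.44] F [-0.2 -0.6 -1.5] w0.0133 g45.0
shift frac [0.0016 0.0222 0.1473] turn frac [ 0.      0.0001 -0.0167] rows 0.5959172046223767 0.08772922868891235
```

View pics/w4b.png

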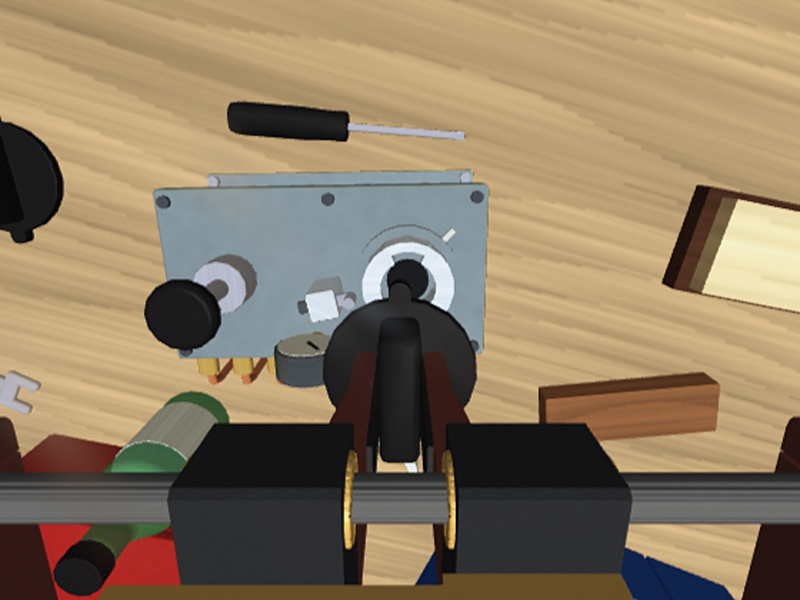

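The wrist view shows the cap's flange at about (400,372) and its ear at (401,287). The neck rim is behind it at about (408,285), and the plunger is back up.

Run:
```python
from h import *
from scipy.optimize import least_squares
d=ld('w4');im=cv2.imread('pics/w4.png');g=cv2.cvtColor(im,cv2.COLOR_BGR2GRAY).astype(int)
tcp=np.array([.5112,.2338,.2794]);a=np.radians(195.63);ex=np.array([np.cos(a),np.sin(a)]);ey=np.array([np.sin(a),-np.cos(a)])
def edges(c,r0,r1,angs,thr,inner_dark):
    o=[]
    for t in angs:
        rs=np.arange(r0,r1,.25);u=c[0]+rs*np.cos(t);v=c[1]-rs*np.sin(t)
        val=cv2.remap(g.astype(np.float32),u.astype(np.float32)[None],v.astype(np.float32)[None],1)[0]
        k=np.argmax(np.abs(np.diff(cv2.GaussianBlur(val[None],(9,1),0)[0]))) ; o.append((u[k],v[k]))
    return np.array(o)
R_=np.radians
def fitc(e,z,r):
    P=np.array([onz(d,u,v,z)[:2] for u,v in e])
    f=least_squares(lambda q:np.hypot(*(P-q).T)-r,P.mean(0)-.0,loss='soft_l1',f_scale=.0005)
    res=np.hypot(*(P-f.x).T)-r;return f.x,np.abs(res).mean()
e=edges((280,260),42,62,np.r_[R_(np.arange(5,75,4)),R_(np.arange(107,176,4))],0,0)
for dz in(.015,.017,.019):
    c,r=fitc(e,tcp[2]-dz,.029);print('cap in tool',dz,(c-tcp[:2])@ex,(c-tcp[:2])@ey,c,r)
e2=edges((285.6,197),24,38,np.r_[R_(np.arange(15,166,5))],0,0)
c2,r=fitc(e2,.148,.028);print('neck',c2,r,'enc')
# plunger from this view
hsv=cv2.cvtColor(im,cv2.COLOR_BGR2HSV);m=cv2.inRange(hsv,(0,0,0),(180,255,60));k=np.zeros_like(m);cv2.circle(k,(128,220),32,255,-1)
cs,_=cv2.findContours(m&k,0,1);c=max(cs,key=cv2.contourArea)[:,0];print('plunger',fitc(c,.2,.019))
s=.7;A,B,C=[onz(d,u*s,v*s,.117)[:2] for u,v in((163,202),(477,197),(328,199.5))];print('edge yaw',np.degrees(np.arctan2(*(B-A)[::-1]))-90,np.linalg.norm(A-B))
```

```text
cap in tool 0.015 -0.0001455283106935164 -0.00029858467649359455 [0.51142059 0.23355167] 0.0002634004917985231
cap in tool 0.017 -0.0006172605887409136 -0.0003008677393124046 [0.5118755  0.23367656] 0.00031347453075316
cap in tool 0.019 -0.0010917058945540477 -0.00030645027475733347 [0.5123339  0.23379901] 0.00039662581217032893
neck [0.50959623 0.23827286] 0.00014075788199462526 enc
plunger (array([0.54081914, 0.12747886]), np.float64(0.0004717227057096519))
edge yaw 16.539245388802556 0.20140550511716387
```

Run:
```python
from h import *
go([.5097,.2382,.215],196.4);go([.5097,.2382,.182],196.4)
```

```text
shift frac [0.0013 0.0232 0.3223] turn frac [ 0.      0.0001 -0.0167] rows 1.2925651945793366 0.08772922868891235
shift frac [0.0013 0.0232 0.4873] turn frac [ 0.      0.0001 -0.0167] rows 1.95143729989052 0.08772922868891235
```

Call:
play_rows:
  motion:
    - [[0.001,0.023,0.1],[0,0,-0.017],8]
    - [[0.001,0.023,0.2],[0,0,-0.017],8]
    - [[0.001,0.023,0.3],[0,0,-0.017],8]
    - [[0.001,0.023,0.32],[0,0,-0.017],8]
    - [[0.001,0.023,0.32],[0,0,-0.017],8]

```text
t: 8.6
position: [0.5095, 0.2382, 0.2151]
ee_rot: [-0.143, 0.99, -0.0, -0.001]
wrist_force: [-0.3, -0.6, -0.4]
gripper_width: 0.0138
grip_force: 45.0
```

Run:
```python
from h import *
st();go([.5097,.2382,.182],196.4);snap('side','s5');snap('top','t5')
a=cv2.imread('pics/s5.png')[150:260,195:320];b=cv2.imread('pics/t5.png')[175:275,170:300]
cv2.imwrite('pics/s5b.png',np.hstack([cv2.resize(x,(400,350),interpolation=cv2.INTER_CUBIC) for x in(a,b)]))
```

```text
t8.60 [0.5095 0.2382 0.2151] a-163.52 j [ 0.42  0.35  1.78  0.    1.01 -1.44] F [-0.3 -0.6 -0.4] w0.0138 g45.0
shift frac [-0.0011 -0.0002  0.1656] turn frac [-0.0002 -0.0017  0.0019] rows 0.6625035501490525 0.013048697466090484
```

View pics/s5b.png

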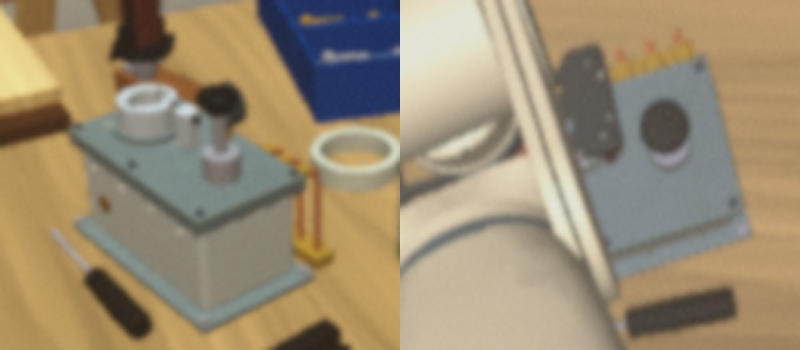

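The side view shows the cap's nose at (143,70), directly above the neck at (147,97). The top view of the neck is blocked by the arm. I'll lower the cap.

Call:
play_rows:
  motion:
    - [[0,0,0.06],[0,0,0],8]
    - [[0,0,0.12],[0,0,0],8]
    - [[0,0,0.165],[0,0,0],8]
    - [[0,0,0.165],[0,0,0],8]

```text
t: 9.1
position: [0.5087, 0.238, 0.1806]
ee_rot: [-0.144, 0.99, -0.0, -0.002]
wrist_force: [0.3, 0.3, -1.3]
gripper_width: 0.0137
grip_force: 45.0
```

Call:
play_rows:
  motion:
    - [[0,0,0.02],[0,0,0],8]
    - [[0,0,0.04],[0,0,0],8]
    - [[0,0,0.05],[0,0,0],8]
    - [[0,0,0.05],[0,0,0],8]

```text
t: 9.5
position: [0.5101, 0.2386, 0.1727]
ee_rot: [-0.144, 0.99, 0.0, 0.0]
wrist_force: [0.0, 0.2, 2.6]
gripper_width: 0.0137
grip_force: 45.0
```

Run:
```python
from h import *
st()
```

```text
t9.50 [0.5101 0.2386 0.1727] a-163.46 j [ 0.42  0.41  1.81 -0.    0.92 -1.44] F [0.  0.2 2.6] w0.0137 g45.0
```

Call:
play_rows:
  motion:
    - [[0,0,0.01],[0,0,0],8]
    - [[0,0,0.02],[0,0,0],8]
    - [[0,0,0.028],[0,0,0],8]
    - [[0,0,0.028],[0,0,0],8]
    - [[0,0,0.028],[0,0,0],8]

```text
t: 10.0
position: [0.5101, 0.2386, 0.1672]
ee_rot: [-0.144, 0.99, 0.0, 0.0]
wrist_force: [-0.5, 0.1, 4.7]
gripper_width: 0.014
grip_force: 45.0
```

Run:
```python
from h import *
st()
```

```text
t10.00 [0.5101 0.2386 0.1672] a-163.46 j [ 0.42  0.42  1.82  0.    0.91 -1.44] F [-0.5  0.1  4.7] w0.0140 g45.0
```

Call:
play_rows:
  motion:
    - [[0,0,0.004],[0,0,0],8]
    - [[0,0,0.004],[0,0,0.1],8]
    - [[0,0,0.004],[0,0,0.2],8]
    - [[0,0,0.004],[0,0,0.3],8]
    - [[0,0,0.004],[0,0,0.4],8]

```text
t: 10.5
position: [0.5102, 0.2386, 0.1665]
ee_rot: [0.014, 1.0, 0.0, 0.001]
wrist_force: [0.0, -0.1, 6.2]
gripper_width: 0.0138
grip_force: 45.0
```

Run:
```python
from h import *
st();print(robot.read_state()['wrist_torque'])
```

```text
t10.50 [0.5102 0.2386 0.1665] a178.36 j [ 0.42  0.42  1.82 -0.    0.91 -1.13] F [ 0.  -0.1  6.2] w0.0138 g45.0
[-0.0237338  -0.02474258  0.05911698]
```

Turning freely. Remaining turn: 178.4° to 151.5° = 26.9°, which is 0.6 of full scale.

Call:
play_rows:
  motion:
    - [[0,0,0],[0,0,0.13],8]
    - [[0,0,0],[0,0,0.26],8]
    - [[0,0,0],[0,0,0.39],8]
    - [[0,0,0],[0,0,0.5],8]
    - [[0,0,0],[0,0,0.6],8]

```text
t: 11.0
position: [0.5102, 0.2386, 0.1665]
ee_rot: [0.248, 0.969, 0.0, 0.0]
wrist_force: [0.4, -0.2, 3.8]
gripper_width: 0.0141
grip_force: 45.0
```

Call:
play_rows:
  motion:
    - [[0,0,0],[0,0,0],8]
    - [[0,0,0],[0,0,0],8]
    - [[0,0,0],[0,0,0],8]
    - [[0,0,0],[0,0,0],8]
    - [[0,0,0],[0,0,0],8]

```text
t: 11.5
position: [0.5102, 0.2386, 0.1665]
ee_rot: [0.246, 0.969, 0.0, 0.0]
wrist_force: [0.2, -0.1, 5.3]
gripper_width: 0.0134
grip_force: 45.0
```

Run:
```python
from h import *
st();snap('wrist','w6')
a=cv2.imread('pics/w6.png');cv2.imwrite('pics/w6b.png',cv2.resize(a,(800,600),interpolation=cv2.INTER_CUBIC))
```

```text
t11.50 [0.5102 0.2386 0.1665] a151.54 j [ 0.42  0.42  1.82 -0.    0.91 -0.66] F [ 0.2 -0.1  5.3] w0.0134 g45.0
```

View pics/w6b.png

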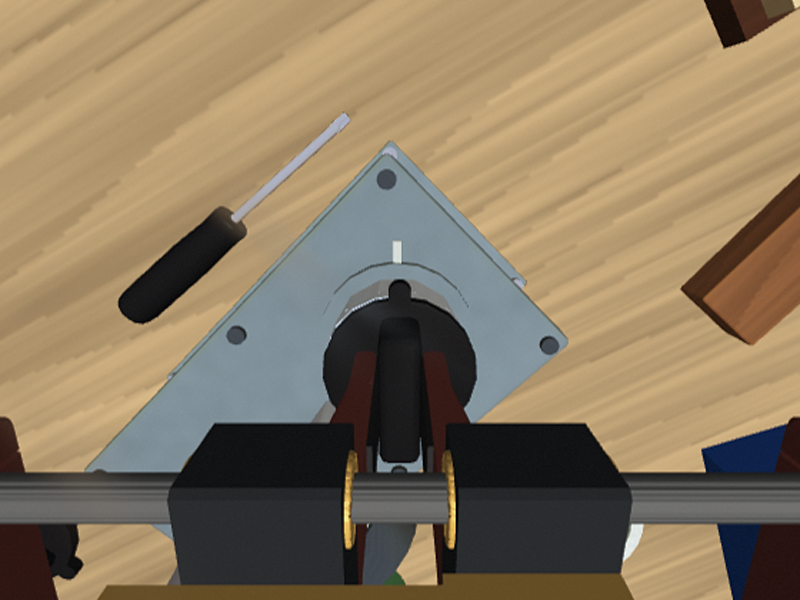

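The cap's ear at (400,290) lines up with the vent rib at (397,252). The cap is seated and gripped at 45 N, so I'll hand in.

```bash
python3 -c "
from cell import robot
print(robot.hand_in())"
```

```text
the job is handed in; nothing more can be done
None
```

I primed the plunger to its stop and let it spring back, then fitted the cap, pressed it down, turned it about 45° clockwise to the vent marks and handed in with the gripper still holding it; the hand-in returned no verdict.

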